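Lay out the home-office desk around the notebook

TASK

Tidy the desk: stand the potted cactus on the middle of the cork coaster, and stack the yellow note block on the middle of the green notebook's cover, square with the notebook's edges, with the blue tin centred on top of the block. Set the stapler upright on the desk to the left of the notebook, halfway along its black-striped spine and parallel to it, with a 4 cm gap between the notebook and the stapler's base, and the orange tin on the desk in front of the notebook (the robot's side), opposite the middle of its near short edge, with a 4 cm gap. Never tip the cactus over, do not shift the blue mug or the computer mouse, and leave everything standing still.

Things in the scene. Friction and masses are not known exactly. Their poses are not given: they have to be found in the camera images.
- notebook: closed green notebook lying flat, 148 (its x, long side) by 105 (its y) by 16 mm thick, with a black stripe 14 mm wide on the cover along its spine, the long edge at its +y side (the left edge seen from the robot). Fixed to the desk. Origin: centre of its underside; x points away from the robot along the spine, turned up to 0.28 rad either way; z up.
- coaster: round cork coaster lying flat, light brown, 100 mm in diameter, 6 mm thick, fixed. Origin: centre of its underside. (The black disc of nearly the same size, 96 mm, is a phone charging pad and no place for anything.)
- cactus: loose on the desk at the start, nearest the robot; a small ball cactus, green, in a white cylindrical pot; pot 56 mm in diameter and 56 mm high, cactus narrower (42 mm), 82 mm high in all. Origin: centre of the pot's underside, z up. Take it by the pot; the cactus is rigid.
- notes: loose on the desk at the start, nearest the robot; a yellow block of sticky notes (rigid) with thin orange lines round it, 50 by 50 by 30 mm high. Origin: centre of its underside, x and y square to its sides, z up.
- blue_tin: loose on the desk at the start, nearest the robot; a closed round tin of paper clips, blue, 46 mm in diameter, 30 mm high, flat lid with an 18 mm silver disc in the middle. Origin: centre of its underside, z up.
- orange_tin: loose on the desk at the start, nearest the robot; a closed round tin like the blue one but orange, 46 mm in diameter, 30 mm high. Origin: centre of its underside, z up.
- stapler: loose on the desk at the start, nearest the robot; a red stapler standing on its black base, which is 124 (its x) by 36 mm (its y); 45 mm high; the red top arm (27 to 45 mm up) is 118 by 30 mm and is the place to grip, across its width at the middle. Origin: centre of its underside, x along its length, z up.
- mug: blue mug, 76 mm in diameter, 85 mm high, standing loose farther from the robot than the work; to be left alone. Origin: centre of its underside.
- mouse: grey computer mouse, 100 by 60 by 32 mm, lying loose farther from the robot than the work; to be left alone. Origin: centre of its underside.

How it is judged:
By the outcome, as a careful person would: the job done as asked, in the order asked, and still so for the second after the job is handed in, with the robot touching nothing.
It also fails if it takes over 136 s, if anything falls off the work surface, if the arm or the gripper's body presses on something with over 40 N, if the wrist force passes 120 N, or if a joint passes its speed limit or range.

ROBOT

A 6-joint arm with a two-finger parallel gripper is mounted at the origin on the work surface. World frame = base frame: x ahead of the robot, y to its left, z up, the work surface at z = 0. Lengths are in mm, angles in rad, forces in N, time in s.
With the tool pointing down it reaches from about 350 to 975 mm from the base axis. Payload 17.4 kg.
Tool frame: the origin (TCP) lies at the very end of the fingers, on their centre line; the grasp point (between the pads) lies 19 mm behind it; z points along the fingers, y is the direction in which the jaws open and shut (so a half turn about z gives the same grasp; the last joint's range is limited). The gripper opens to 85 mm and grips with 20 to 120 N. Pads are 22 mm wide; open, the fingers measure 114 mm over their backs; the gripper's body (76 mm by 85 mm) begins 54 mm behind the grasp point. The pads swing forward as they close: fully open they stand 13 mm farther back than shut.
Start: joints at [-1.279, 0.116, 1.442, -0, 1.584, -0.038], TCP at [218.592, -638.631, 231.303] pointing down, gripper open.
Joint ranges: [-2.83, 2.83], [-0.83, 2.19], [0.07, 2.5], [-1.14, 4.28], [0.01, 3], [-2.97, 2.97]. Speed limits (rad/s): [1.89, 1.89, 2.22, 3.14, 3.14, 3.14].

INTERFACE

Orientations are given as a rotation vector (axis times angle).
In Python, from plant import * gives the robot as it stands.
- The arm moves only by the tool servo_tool, never from a script. Its arguments are lists of equal length, an entry for each row: "fingers": the gripper's target within -1 to 1 (shut at 1, half-way at 0, fully open at -1); "xyz": the shift along the tool's x, y, z in units of 30 mm (1.0 is 30 mm), a list of three; "spin": the turn about the tool's z in units of 8 degrees (1.0 is 8 degrees). A call has 1 to 10 rows; each row is the pose to reach, as a shift and turn from the pose commanded when the call began, along the tool's axes at that moment; what a row does not reach only later rows make up. A row lasts 1/8 s, in which the tool goes at most 62.5 mm and 10.7 degrees, less where a joint would pass 70% of its speed; a pose out of reach is approached as far as the arm can. A call with a gripper value outside its range is refused whole. The fingers move at their own pace and stop on an object; "newtons" is the grip in N (left out, the last holds). Time passes only in rows, so rows that repeat a pose let the fingers close. It gives the time, the measured TCP pose, the force and the opening at its end, in the units of the state.
- get_obs(): the state, without advancing time (a new reading comes with each control period).
- read_camera(name): name is "side" or "top" or "wrist"; returns a dict with "pixels" (480x640x3 uint8, red, green, blue), "depth" (480x640 float32, mm along the optical axis (not along the pixel's ray), 0 where there is no reading), "K" (3x3 intrinsics, pixels), "extrinsics" (4x4, takes a point from camera to world coordinates). Camera axes: x right, y down, z forward; pixel columns grow to the right and rows downward; lengths in mm; the calibration is good to about 2 mm. A picture is of the moment at which its call begins.
- finish_job(): hands the job in, once; it reports no verdict.
Trained networks look in a picture, given as the dict that the camera call returned (one of the last four; its "shot" number tells which), for a name from the list of things; names that differ only in an ending like _2 or _b are one class to them, and where a whole thing is asked for, a point or a joint stands for the part that bears it (a point fixed in the world has none). Each returns a list of dicts, best first, with "p" (0 to 1); they miss things now and then, are a little off and sometimes report something else, mostly with a low value. They report only what shows in the picture. A call takes as long as a camera call.
- find_in(query, picture): "bbox" ([centre column, centre row, width, height] in pixels, round what is visible of it).
- regions_of(query, picture): "pixels" (480x640 bool, what is visible of it) and "bbox" ([centre column, centre row, width, height] in pixels, round what is visible of it).
The state is a dict: "t": time; "joints": joint angles; "joint_velocities": joint speeds; "effort": joint torques, N m; "position": TCP position; "tcp_rot": TCP orientation; "wrist_force": force on the tool from outside, world axes, zero at the start; "moment": the same for the moment, N m; "width": finger opening in mm.
Only numpy, scipy, OpenCV 4.12 (cv2) and the standard library are available. Lean on these libraries where they do the work, as an engineer would, in place of code of your own. Each camera call takes 0.05 s, during which the arm holds its last target. There are 200 camera calls.

## Working session

There is one attempt and no reset: what is moved stays moved. The work goes in short steps, Python scripts to look and compute and a tool call to move; the robot and the scene stay as the last step left them, time stands still between calls to the robot, and variables do not carry over. Pictures are saved under pics/ and viewed, about 12 in all and at most 16, crops included, and the job is handed in when it is done.

Besides the shell and the picture viewer there is one more tool, called by a JSON object that holds its "api" and its "payload", one argument or row to a line. servo_tool: Moves the arm, as the interface text tells. Its arguments: {"type":"object","properties":{"fingers":{"type":"array","items":{"type":"number"}},"xyz":{"type":"array","items":{"type":"array","items":{"type":"number"}}},"spin":{"type":"array","items":{"type":"number"}},"newtons":{"type":"number"}},"required":["fingers","xyz","spin"]}

```bash
ls; mkdir -p pics
cat > h.py <<'E'
from plant import *
import numpy as np, cv2
def pts(pic, mask=None):
    d=pic["depth"];K=np.array(pic["K"]);E=np.array(pic["extrinsics"])
    m=d>0
    if mask is not None: m&=mask
    v,u=np.nonzero(m);z=d[v,u]
    P=np.stack([(u-K[0,2])/K[0,0]*z,(v-K[1,2])/K[1,1]*z,z,np.ones_like(z)])
    return (E@P)[:3].T
def save(pic,n,crop=None,s=1):
    im=pic["pixels"][:,:,::-1]
    if crop: im=im[crop[1]:crop[3],crop[0]:crop[2]]
    if s!=1: im=cv2.resize(im,None,fx=s,fy=s,interpolation=cv2.INTER_CUBIC)
    cv2.imwrite("pics/"+n,im)
E
python3 - <<'E'
from h import *
o=get_obs();print(o)
a=read_camera("top");save(a,"top0.png")
print(a["K"],a["extrinsics"])
for q in ["notebook","coaster","cactus","notes","blue_tin","orange_tin","stapler","mug","mouse"]:
    r=regions_of(q,a)
    for k in r[:2]:
        m=cv2.erode(k["pixels"].astype(np.uint8),np.ones((3,3)))>0
        P=pts(a,m)
        if len(P)==0: print(q,k["p"],k["bbox"]);continue
        zt=np.percentile(P[:,2],95)
        T=P[P[:,2]>zt-6]
        c,s,an=cv2.minAreaRect(T[:,:2].astype(np.float32))
        print(q,round(k["p"],2),np.round(k["bbox"]),"z",np.round(zt),"top mean",np.round(T.mean(0)),"rect",np.round(c),np.round(s),round(an,1),len(T))
b=read_camera("side");save(b,"side0.png")
E
```

```text
pics
{'t': 0.0, 'joints': array([-1.27881400e+00,  1.16499764e-01,  1.44227213e+00, -4.80447083e-05,
        1.58398062e+00, -3.78126413e-02]), 'joint_velocities': array([ 7.24734922e-04,  1.74321203e-03, -3.20926157e-05, -9.76627580e-04,
        1.00234369e-03,  1.00889522e-03]), 'effort': array([ 1.14786934e-05, -7.31997085e+01, -6.32476974e+01, -5.82238044e-05,
        6.48724512e-03,  4.94576216e-05]), 'position': array([ 218.51461534, -638.45459423,  230.54861438]), 'tcp_rot': array([-3.09784879e+00, -5.15507432e-01,  3.05655949e-04]), 'wrist_force': array([-0.01959682,  0.98004595,  0.43127647]), 'moment': array([-0.01304916, -0.06755531, -0.05014909]), 'width': 85.91314719480738}
[[566.08404445   0.         322.76645728]
 [  0.         566.08404445 239.46141175]
 [  0.           0.           1.        ]] [[ 2.90591733e-02 -9.80721670e-01  1.93237083e-01  4.03357978e+02]
 [-9.99534278e-01 -3.03115198e-02 -3.52688283e-03 -1.97760330e+01]
 [ 9.31620009e-03 -1.93044600e-01 -9.81145754e-01  1.07915983e+03]
 [ 0.00000000e+00  0.00000000e+00  0.00000000e+00  1.00000000e+00]]
notebook
[... 350 characters left out ...]
.0 top mean [738.  51.  84.] rect [742.  51.] [73. 72.] 31.2 243
notes 0.95 [213. 328.  37.  37.] z 33.0 top mean [442. 174.  30.] rect [442. 174.] [48. 46.] 53.3 621
blue_tin 0.61 [409. 327.  30.  22.] z 34.0 top mean [ 453. -186.   31.] rect [ 453. -186.] [41. 43.] 21.9 408
orange_tin 0.82 [124. 317.  25.  25.] z 33.0 top mean [454. 338.  30.] rect [455. 338.] [43. 40.] 72.6 402
stapler 0.92 [499. 339.  40.  68.] z 48.0 top mean [ 441. -354.   46.] rect [ 442. -353.] [113.  27.] 18.2 828
mug 0.7 [278. 167.  58.  54.] z 85.0 top mean [734.  51.  84.] rect [742.  51.] [73. 71.] 31.0 221
mouse 0.57 [432. 180.  47.  55.] z 35.0 top mean [ 738. -232.   32.] rect [ 738. -232.] [91. 50.] 25.4 949
```

View pics/top0.png

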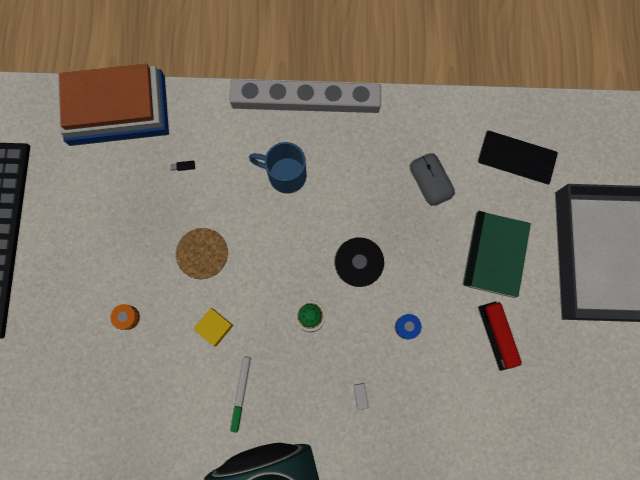

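View pics/side0.png

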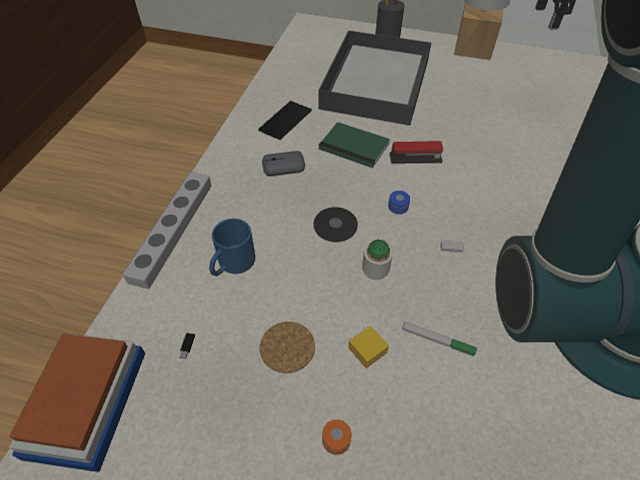

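The top view shows the cactus at px (312,315), notes (213,328), blue tin (409,327), orange tin (124,317), stapler (500,337), notebook (498,256) and coaster (203,253). The detections agree with it.

I'll hover over the cactus first.

```bash
cat >> h.py <<'E'
from scipy.spatial.transform import Rotation as Rn
def go(x,y,z,yawdeg=None):
    """shift in units (30mm) and spin (8deg) from present pose; yaw = heading of tool x"""
    o=get_obs();R=Rn.from_rotvec(o["tcp_rot"]).as_matrix()
    d=R.T@(np.array([x,y,z])-o["position"])/30
    cur=np.degrees(np.arctan2(R[1,0],R[0,0]));sp=0
    if yawdeg is not None:
        e=(yawdeg-cur+90)%180-90; sp=-e/8
    print("yaw",round(cur,1),"q6",round(o["joints"][5],2),"shift",np.round(d,2),"spin",round(sp,2), "t",round(o["t"],1))
E
python3 -c "
from h import *
go(465,-4,200,90)"
```

```text
yaw 18.9 q6 -0.04 shift [ 14.62 -17.35   1.04] spin -8.89 t 0.6
```

{"api": "servo_tool", "payload": {
  "fingers": [-1, -1, -1, -1, -1, -1, -1, -1, -1, -1],
  "xyz": [
    [14.6, -17.35, 1],
    [14.6, -17.35, 1],
    [14.6, -17.35, 1],
    [14.6, -17.35, 1],
    [14.6, -17.35, 1],
    [14.6, -17.35, 1],
    [14.6, -17.35, 1],
    [14.6, -17.35, 1],
    [14.6, -17.35, 1],
    [14.6, -17.35, 1]
  ],
  "spin": [-8.9, -8.9, -8.9, -8.9, -8.9, -8.9, -8.9, -8.9, -8.9, -8.9]
}}

```text
t: 1.8
position: [444.5, -54.4, 204.1]
tcp_rot: [2.219, 2.222, 0.001]
wrist_force: [1.2, -0.6, 0.1]
width: 85.7
```

```bash
python3 -c "
from h import *
go(465,-4,200,90)"
```

```text
yaw 90.1 q6 -0.18 shift [1.68 0.68 0.14] spin 0.01 t 1.8
```

{"api": "servo_tool", "payload": {
  "fingers": [-1, -1, -1, -1],
  "xyz": [
    [1.2, 0.5, 0],
    [1.2, 0.5, 0],
    [1.2, 0.5, 0],
    [1.2, 0.5, 0]
  ],
  "spin": [0, 0, 0, 0]
}}

```text
t: 2.3
position: [459.0, -21.3, 203.9]
tcp_rot: [2.221, 2.222, 0.0]
wrist_force: [-0.3, -0.3, 0.1]
width: 85.3
```

```bash
cat >> h.py <<'E'
def meas(pic,q,i=0,band=6):
    r=regions_of(q,pic)
    if not r: print(q,"none"); return
    k=r[i];m=cv2.erode(k["pixels"].astype(np.uint8),np.ones((3,3)))>0
    P=pts(pic,m);zt=np.percentile(P[:,2],97);T=P[np.abs(P[:,2]-zt)<band]
    H=cv2.convexHull(T[:,:2].astype(np.float32))
    c,s,a=cv2.minAreaRect(H);cc,rr=cv2.minEnclosingCircle(H)
    print(q,round(k["p"],2),np.round(k["bbox"]),"ztop",round(zt,1),"rect",np.round(c,1),np.round(s,1),round(a,1),"circ",np.round(cc,1),round(rr,1))
E
python3 -c "
from h import *
a=read_camera('wrist');save(a,'w1.png')
meas(a,'cactus')
P=pts(a);Q=P[(abs(P[:,2]-55)<5)&(np.hypot(P[:,0]-465,P[:,1]+4)<45)]
print(len(Q),cv2.minEnclosingCircle(Q[:,:2].astype(np.float32)))
go(465,-4,200,90)"
```

```text
cactus 0.92 [334. 185.  82.  85.] ztop 82.5 rect [464.   -2.9] [33.1 33.8] 89.8 circ [464.7  -2.1] 17.6
2051 ((464.29156494140625, -2.9645755290985107), 27.985084533691406)
yaw 90.0 q6 -0.1 shift [0.57 0.2  0.13] spin 0.0 t 2.4
```

View pics/w1.png

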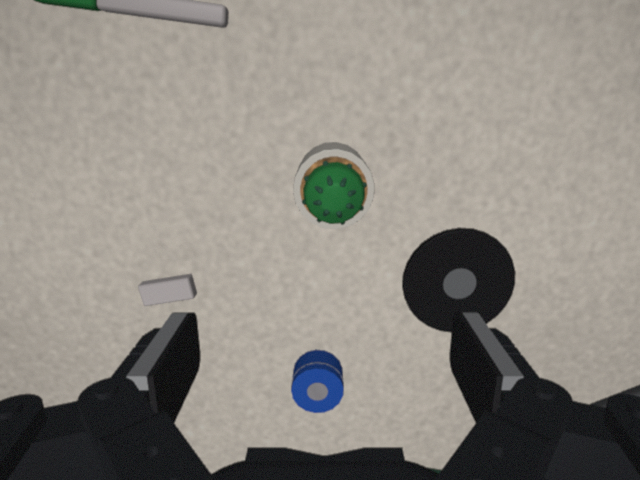

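{"api": "servo_tool", "payload": {
  "fingers": [-1, -1, -1, -1, -1, -1, -1, -1],
  "xyz": [
    [0.6, 0.18, 0],
    [0.6, 0.18, 0],
    [0.6, 0.18, 1.5],
    [0.6, 0.18, 3],
    [0.6, 0.18, 4.5],
    [0.6, 0.18, 6],
    [0.6, 0.18, 6.2],
    [0.6, 0.18, 6.2]
  ],
  "spin": [0, 0, 0, 0, 0, 0, 0, 0]
}}

```text
t: 3.4
position: [465.0, -2.8, 19.0]
tcp_rot: [2.22, 2.223, 0.001]
wrist_force: [0.5, 0.3, 0.7]
width: 85.4
```

{"api": "servo_tool", "payload": {
  "fingers": [1, 1, 1, 1, 1, 1],
  "xyz": [
    [0, 0, 0],
    [0, 0, 0],
    [0, 0, 0],
    [0, 0, 0],
    [0, 0, 0],
    [0, 0, 0]
  ],
  "spin": [0, 0, 0, 0, 0, 0],
  "newtons": 35
}}

```text
t: 4.15
position: [465.3, -2.5, 19.5]
tcp_rot: [2.218, 2.222, 0.002]
wrist_force: [-3.8, -0.5, 10.2]
width: 55.1
```

{"api": "servo_tool", "payload": {
  "fingers": [1, 1, 1, 1, 1, 1, 1, 1, 1, 1],
  "xyz": [
    [0, 0, -1],
    [0, 0, -2.5],
    [0, 0, -4],
    [1, 1, -5],
    [2, 2, -5],
    [3, 3, -5],
    [4, 3.85, -5],
    [4.4, 3.85, -5],
    [4.4, 3.85, -5],
    [4.4, 3.85, -5]
  ],
  "spin": [0, 0, 0, 0, 0, 0, 0, 0, 0, 0]
}}

```text
t: 5.4
position: [579.4, 129.1, 168.1]
tcp_rot: [2.22, 2.223, 0.0]
wrist_force: [-0.5, -0.5, -2.5]
width: 54.7
```

```bash
python3 -c "
from h import *
a=read_camera('wrist');save(a,'w2.png')
meas(a,'coaster')
meas(a,'cactus')
r=regions_of('coaster',a)[0];m=r['pixels'].astype(np.uint8)
c=max(cv2.findContours(m,0,1)[0],key=cv2.contourArea)
mm=np.zeros_like(m);cv2.drawContours(mm,[c],-1,1,1)
P=pts(a,mm>0);P=P[abs(P[:,2]-6)<6]
A=np.c_[2*P[:,:2],np.ones(len(P))];s=np.linalg.lstsq(A,(P[:,:2]**2).sum(1),rcond=None)[0]
print('fit',s[:2],np.sqrt(s[2]+s[0]**2+s[1]**2),len(P), get_obs()['position'])
go(581,209,25,90)"
```

```text
coaster 0.97 [329.  88. 146. 154.] ztop 7.9 rect [580.6 210.5] [97.  96.7] 22.3 circ [580.6 210.2] 49.0
cactus 0.56 [324. 347. 191. 218.] ztop 230.5 rect [578.6 136. ] [22.1 34.6] 89.8 circ [578.5 130.4] 17.4
fit [580.66916951 210.10225608] 49.22557752208335 419 [579.68100236 129.19414324 168.08062688]
yaw 90.1 q6 0.18 shift [2.66 0.04 4.77] spin 0.01 t 5.6
```

View pics/w2.png

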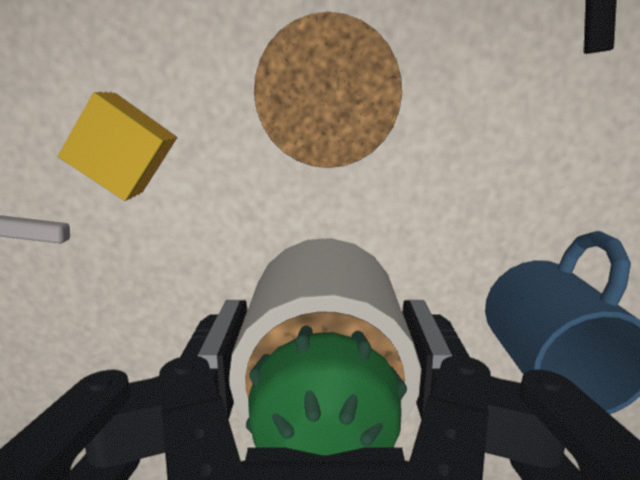

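{"api": "servo_tool", "payload": {
  "fingers": [1, 1, 1, 1, 1, 1, 1, 1, 1, 1],
  "xyz": [
    [1.5, 0.03, 0],
    [2.69, 0.03, 0],
    [2.69, 0.03, 0.5],
    [2.69, 0.03, 2],
    [2.69, 0.03, 3.2],
    [2.69, 0.03, 4],
    [2.69, 0.03, 4.4],
    [2.69, 0.03, 4.6],
    [2.69, 0.03, 4.7],
    [2.69, 0.03, 4.73]
  ],
  "spin": [0, 0, 0, 0, 0, 0, 0, 0, 0, 0]
}}

```text
t: 6.85
position: [580.9, 210.5, 26.5]
tcp_rot: [2.219, 2.223, 0.001]
wrist_force: [0.8, -0.5, -2.5]
width: 55.1
```

```bash
python3 -c "
from h import *
print(get_obs()['wrist_force']);go(580.7,210,26,90)"
```

```text
[ 0.75064133 -0.53403255 -2.45997139]
yaw 90.1 q6 0.3 shift [-0.02 -0.01  0.02] spin 0.01 t 6.8
```

{"api": "servo_tool", "payload": {
  "fingers": [1, 1, 0.2, -1, -1, -1, -1, -1, -1, -1],
  "xyz": [
    [0, 0, 0.03],
    [0, 0, 0.03],
    [0, 0, 0.03],
    [0, 0, 0.03],
    [0, 0, 0.03],
    [0, 0, 0],
    [0, 0, -1],
    [0, 0, -2.5],
    [0, 0, -4.5],
    [0, 0, -6]
  ],
  "spin": [0, 0, 0, 0, 0, 0, 0, 0, 0, 0]
}}

```text
t: 8.1
position: [580.7, 210.5, 208.7]
tcp_rot: [2.219, 2.223, 0.002]
wrist_force: [-0.4, 0.1, -0.3]
width: 85.1
```

```bash
python3 -c "
from h import *
a=read_camera('top')
meas(a,'cactus');meas(a,'coaster');meas(a,'notes',band=3)
P=pts(a);Q=P[(abs(P[:,2]-61)<5)&(np.hypot(P[:,0]-580,P[:,1]-210)<45)]
print(len(Q),cv2.minEnclosingCircle(Q[:,:2].astype(np.float32)))
go(442,95,200,90)"
```

```text
cactus 0.89 [207. 249.  19.  38.] ztop 84.8 rect [584.3 195.9] [29.7  9.2] 17.7 circ [583.1 199.6] 14.8
coaster 0.77 [209. 251.  35.  56.] ztop 10.1 rect [587.2 187.2] [93.6 49.5] 16.4 circ [581.6 206.2] 46.8
notes 0.85 [215. 329.  32.  38.] ztop 33.4 rect [441.  172.5] [45.  46.3] 53.5 circ [439.1 169.8] 29.0
163 ((582.1624145507812, 203.87289428710938), 26.09856414794922)
yaw 90.1 q6 0.3 shift [-3.84 -4.63  0.21] spin 0.01 t 8.3
```

{"api": "servo_tool", "payload": {
  "fingers": [-1, -1, -1, -1, -1, -1, -1, -1],
  "xyz": [
    [-2, -2, 0],
    [-3.84, -4, 0],
    [-3.84, -4.63, 0.2],
    [-3.84, -4.63, 0.2],
    [-3.84, -4.63, 0.2],
    [-3.84, -4.63, 0.2],
    [-3.84, -4.63, 0.2],
    [-3.84, -4.63, 0.2]
  ],
  "spin": [0, 0, 0, 0, 0, 0, 0, 0]
}}

```text
t: 9.3
position: [442.1, 95.3, 199.6]
tcp_rot: [-2.219, -2.223, 0.001]
wrist_force: [0.6, -0.7, -0.8]
width: 85.5
```

```bash
python3 -c "
from h import *
a=read_camera('wrist');save(a,'w3.png')
meas(a,'cactus');meas(a,'coaster');meas(a,'notes',band=3)
P=pts(a);Q=P[(abs(P[:,2]-61)<5)&(np.hypot(P[:,0]-580,P[:,1]-210)<45)]
print(len(Q),cv2.minEnclosingCircle(Q[:,:2].astype(np.float32)))
Q=P[(abs(P[:,2]-30)<3)&(np.hypot(P[:,0]-442,P[:,1]-174)<45)]
print(len(Q),Q.mean(0),cv2.minAreaRect(Q[:,:2].astype(np.float32)))
go(442,174,12,53.5)"
```

```text
cactus 0.69 [544.  41. 128.  82.] ztop 88.7 rect [578.9 207.7] [33.8 32.1] 0.1 circ [579.1 209. ] 17.6
coaster 0.82 [512.  58. 124. 116.] ztop 8.1 rect [567.5 198. ] [63.8 96.5] 42.8 circ [579.3 208.9] 48.9
notes 0.61 [322.  91.  98. 102.] ztop 32.0 rect [440.8 176.2] [48.3 48.4] 53.4 circ [440.6 176.3] 33.3
2398 ((579.54443359375, 209.35018920898438), 28.109752655029297)
5523 [440.74167019 176.7807944   30.55690146] ((440.7244873046875, 176.17791748046875), (50.05193328857422, 50.07951354980469), 53.076332092285156)
yaw 90.1 q6 0.15 shift [2.63 0.01 6.26] spin 4.58 t 9.5
```

View pics/w3.png

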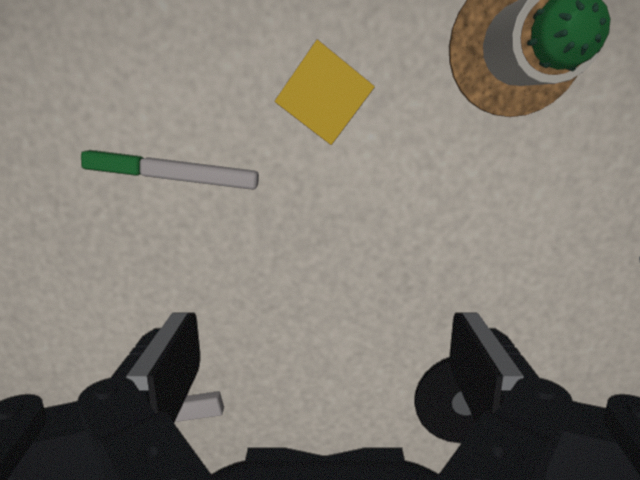

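{"api": "servo_tool", "payload": {
  "fingers": [-1, -1, -1, -1, -1, -1, -1, -1, -1, -1],
  "xyz": [
    [1.5, -0.04, 0],
    [2.67, -0.04, 0],
    [2.67, -0.04, 1],
    [2.67, -0.04, 2],
    [2.67, -0.04, 3],
    [2.67, -0.04, 4],
    [2.67, -0.04, 5.2],
    [2.67, -0.04, 6],
    [2.67, -0.04, 6.42],
    [2.67, -0.04, 6.42]
  ],
  "spin": [1, 2.3, 3.6, 4.6, 4.6, 4.6, 4.6, 4.6, 4.6, 4.6]
}}

```text
t: 10.75
position: [440.4, 175.1, 7.0]
tcp_rot: [-2.808, -1.409, 0.001]
wrist_force: [0.1, 0.1, 0.8]
width: 84.8
```

{"api": "servo_tool", "payload": {
  "fingers": [1, 1, 1, 1, 1, 1],
  "xyz": [
    [0, 0, 0],
    [0, 0, 0],
    [0, 0, 0],
    [0, 0, 0],
    [0, 0, 0],
    [0, 0, 0]
  ],
  "spin": [0, 0, 0, 0, 0, 0],
  "newtons": 35
}}

```text
t: 11.5
position: [441.1, 175.4, 8.3]
tcp_rot: [2.808, 1.409, 0.002]
wrist_force: [-0.7, -0.4, 6.8]
width: 49.1
```

{"api": "servo_tool", "payload": {
  "fingers": [1, 1, 1, 1, 1, 1],
  "xyz": [
    [0, 0, -1],
    [0, 0, -2.5],
    [0, 0, -4],
    [0, 0, -5.3],
    [0, 0, -5.3],
    [0, 0, -5.3]
  ],
  "spin": [0, 0, 0, 0, 0, 0]
}}

```text
t: 12.25
position: [440.3, 175.1, 165.7]
tcp_rot: [-2.808, -1.409, 0.001]
wrist_force: [0.2, 0.4, -1.3]
width: 49.3
```

```bash
python3 -c "
from h import *
a=read_camera('wrist');save(a,'w4.png')
meas(a,'notes',band=3)
go(560,-430,165,78.8)
go(580,-430,165,78.8)"
```

```text
notes 0.96 [324. 328. 163. 166.] ztop 188.9 rect [439.7 176.4] [50.8 49.5] 52.9 circ [440.  176.4] 34.3
yaw 53.3 q6 0.97 shift [-1.378e+01  1.526e+01  1.000e-02] spin -3.19 t 12.3
yaw 53.3 q6 0.97 shift [-13.38  15.79   0.  ] spin -3.19 t 12.3
```

{"api": "servo_tool", "payload": {
  "fingers": [1, 1, 1, 1, 1, 1, 1, 1, 1, 1],
  "xyz": [
    [-1.3, 1.5, 0],
    [-3, 3.5, 0],
    [-4.8, 5.5, 0],
    [-6.5, 7.5, 0],
    [-8.2, 9.5, 0],
    [-9.9, 11.6, 0],
    [-11.5, 13.5, 0],
    [-12.6, 15, 0],
    [-13.4, 15.8, 0],
    [-13.4, 15.8, 0]
  ],
  "spin": [0, -0.5, -1, -1.5, -2, -2.5, -3, -3.2, -3.2, -3.2]
}}

```text
t: 13.6
position: [580.2, -432.4, 164.7]
tcp_rot: [-2.425, -1.995, 0.0]
wrist_force: [1.3, 0.3, 0.3]
width: 49.3
```

{"api": "servo_tool", "payload": {
  "fingers": [1, 1, 1, 1],
  "xyz": [
    [0, 0, 0],
    [0, 0, 0],
    [0, 0, 0],
    [0, 0, 0]
  ],
  "spin": [0, 0, 0, 0]
}}

```text
t: 14.1
position: [580.4, -429.5, 166.8]
tcp_rot: [2.424, 1.997, 0.0]
wrist_force: [1.1, -0.4, -0.9]
width: 49.1
```

```bash
python3 -c "
from h import *
a=read_camera('wrist');save(a,'w5.png')
meas(a,'notes',band=3);meas(a,'notebook',band=4)
P=pts(a);Q=P[(abs(P[:,2]-16)<5)&(np.hypot(P[:,0]-596,P[:,1]+356)<100)]
print(len(Q),Q.mean(0),cv2.minAreaRect(Q[:,:2].astype(np.float32)))
Q=P[(abs(P[:,2]-188)<4)]
print(len(Q),Q.mean(0),cv2.minAreaRect(Q[:,:2].astype(np.float32)))
print(get_obs()['position'])
go(596,-356,25,78.8)"
```

```text
notes 0.62 [324. 329. 163. 163.] ztop 189.9 rect [ 579.7 -427.9] [50.6 49.4] 78.9 circ [ 579.6 -428.1] 34.3
notebook 0.9 [328.  98. 242. 170.] ztop 18.0 rect [ 595.6 -356.9] [103.7 148.2] 78.4 circ [ 595.8 -355.9] 88.3
38584 [ 595.7890558  -354.17929958   16.55876763] ((583.4983520507812, -354.8779296875), (105.28778076171875, 174.78564453125), 78.28125)
23084 [ 580.11389832 -425.65727192  188.77842548] ((579.6683349609375, -428.1616516113281), (51.142879486083984, 76.61421203613281), 79.07404327392578)
[ 580.39259877 -429.93289128  166.68013476]
yaw 78.9 q6 -0.48 shift [2.52 0.04 4.72] spin 0.02 t 14.2
```

View pics/w5.png

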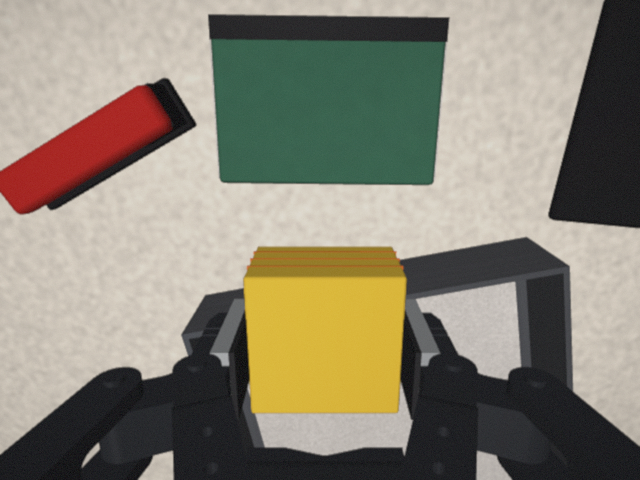

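{"api": "servo_tool", "payload": {
  "fingers": [1, 1, 1, 1, 1, 1, 1, 1, 1, 1],
  "xyz": [
    [1.3, 0.05, 0],
    [2.46, 0.05, 0],
    [2.46, 0.05, 1],
    [2.46, 0.05, 2.5],
    [2.46, 0.05, 3.5],
    [2.46, 0.05, 4.2],
    [2.46, 0.05, 4.5],
    [2.46, 0.05, 4.65],
    [2.46, 0.05, 4.72],
    [2.46, 0.05, 4.72]
  ],
  "spin": [0.03, 0.03, 0.03, 0.03, 0.03, 0.03, 0.03, 0.03, 0.03, 0.03]
}}

```text
t: 15.5
position: [596.3, -358.5, 25.4]
tcp_rot: [2.429, 1.99, 0.0]
wrist_force: [-0.7, 1.4, -1.4]
width: 49.3
```

```bash
python3 -c "
from h import *
print(get_obs()['wrist_force'])
a=read_camera('top')
meas(a,'notes',band=3)
a=read_camera('side');save(a,'s1.png',(300,80,460,200),5)
go(596.2,-357.8,24.3,78.6)"
```

```text
[-0.72693844  1.38066462 -1.35849559]
notes none
yaw 78.7 q6 -0.38 shift [ 0.02 -0.    0.03] spin 0.01 t 15.7
```

View pics/s1.png

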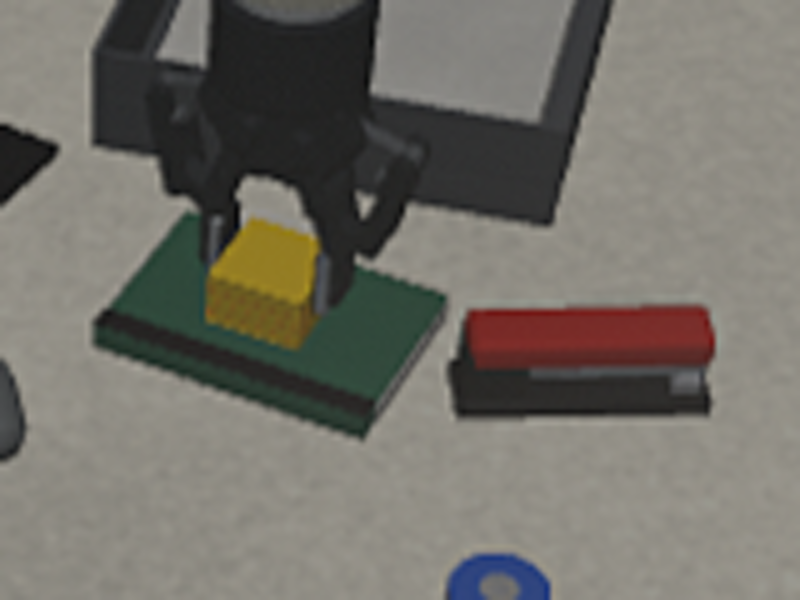

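{"api": "servo_tool", "payload": {
  "fingers": [1, 1, 0.2, -1, -1, -1, -1, -1, -1, -1],
  "xyz": [
    [0, 0, 0.03],
    [0, 0, 0.03],
    [0, 0, 0.03],
    [0, 0, 0.03],
    [0, 0, 0.03],
    [0, 0, 0],
    [0, 0, -1],
    [-0.5, 0, -2.5],
    [-1.5, 0, -4.5],
    [-2.8, 0, -5.8]
  ],
  "spin": [0, 0, 0, 0, 0, 0, 0, 0, 0, 0]
}}

```text
t: 16.9
position: [579.7, -440.9, 201.6]
tcp_rot: [2.427, 1.991, 0.001]
wrist_force: [0.5, -0.1, 1.1]
width: 85.3
```

{"api": "servo_tool", "payload": {
  "fingers": [-1, -1, -1, -1],
  "xyz": [
    [0, 0, 0],
    [0, 0, 0],
    [0, 0, 0],
    [0, 0, 0]
  ],
  "spin": [0, 0, 0, 0]
}}

```text
t: 17.4
position: [579.5, -439.9, 197.7]
tcp_rot: [-2.428, -1.991, 0.0]
wrist_force: [0.2, 0.7, 0.1]
width: 85.4
```

```bash
cat > nb.py <<'E'
from h import *
import sys
# rectangles of known-height tops from pixel edges: notebook outline (z=16) and block top (z=46), ray-plane
def ray(a,uv,z):
    K=np.array(a["K"]);E=np.array(a["extrinsics"]);uv=np.atleast_2d(uv).astype(float)
    d=np.c_[(uv-K[[0,1],[2,2]])/K[[0,1],[0,1]],np.ones(len(uv))]@E[:3,:3].T
    c=E[:3,3];return c[:2]+d[:,:2]*((z-c[2])/d[:,2])[:,None]
def nbcheck(cam,ztop=46):
    a=read_camera(cam)
    P=pts(a);
    for n,z,tol,c,r in(("nb",16.5,4,(596,-356),95),("blk",46.5,4,(596,-356),45)):
        Q=P[(abs(P[:,2]-z)<tol)&(np.hypot(P[:,0]-c[0],P[:,1]-c[1])<r)]
        if len(Q)<50: print(n,len(Q));continue
        cc,s,an=cv2.minAreaRect(Q[:,:2].astype(np.float32));print(cam,n,len(Q),np.round(cc,1),np.round(s,1),round(an,1))
    meas(a,"notebook",band=4);meas(a,"notes",band=3)
    return a
E
python3 -c "
from nb import *
a=nbcheck('wrist');save(a,'w6.png')
nbcheck('top');print(get_obs()['position'])"
```

```text
wrist nb 26209 [ 595.6 -357.3] [105.3 150.3] 78.3
wrist blk 6242 [ 595.5 -357.4] [49.1 50. ] 78.7
notebook 0.56 [329.  84. 221. 160.] ztop 18.1 rect [ 595.9 -357.2] [103.6 148.7] 78.3 circ [ 595.9 -356.3] 88.1
notes 0.95 [324.  87.  79.  78.] ztop 47.9 rect [ 595.5 -357.5] [49.4 49.4] 79.3 circ [ 595.3 -357.4] 33.7
top nb 3180 [ 596.7 -357.4] [105.7 150.2] 78.2
top blk 705 [ 596.7 -357.5] [51.1 51.4] 79.2
notebook 0.8 [498. 257.  64.  88.] ztop 20.5 rect [ 596.3 -356.6] [103.8 148.5] 78.3 circ [ 595.2 -355.2] 87.1
notes 0.67 [500. 252.  35.  35.] ztop 50.1 rect [ 595.3 -356.5] [49.2 47.3] 79.7 circ [ 596.7 -356.2] 31.0
[ 579.52135489 -440.56342011  198.63012101]
```

View pics/w6.png

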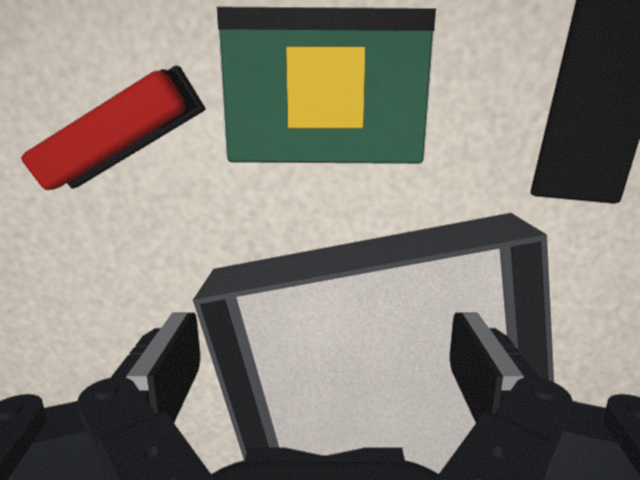

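```bash
python3 -c "
from h import *
go(437,-266,200)"
```

```text
yaw 78.7 q6 -0.49 shift [ 4.77 -5.8  -0.05] spin 0 t 17.7
```

{"api": "servo_tool", "payload": {
  "fingers": [-1, -1, -1, -1, -1, -1, -1, -1],
  "xyz": [
    [1.2, -1.4, 0],
    [2.4, -2.9, 0],
    [3.6, -4.4, 0],
    [4.77, -5.8, 0],
    [4.77, -5.8, 0],
    [4.77, -5.8, 0],
    [4.77, -5.8, 0],
    [4.77, -5.8, 0]
  ],
  "spin": [0, 0, 0, 0, 0, 0, 0, 0]
}}

```text
t: 18.7
position: [437.3, -266.6, 198.2]
tcp_rot: [-2.43, -1.99, 0.0]
wrist_force: [0.7, -0.3, 0.2]
width: 85.4
```

```bash
python3 -c "
from h import *
a=read_camera('wrist')
meas(a,'blue_tin',band=3)
P=pts(a);Q=P[(abs(P[:,2]-30)<4)&(np.hypot(P[:,0]-453,P[:,1]+186)<40)]
print(len(Q),cv2.minEnclosingCircle(Q[:,:2].astype(np.float32)))
print(get_obs()['position'])
go(453,-186,7)"
```

```text
blue_tin none
3643 ((452.04180908203125, -185.28155517578125), 22.942556381225586)
[ 437.22218539 -266.49102811  198.3181419 ]
yaw 78.6 q6 -0.4 shift [ 2.73 -0.01  6.38] spin 0 t 18.8
```

{"api": "servo_tool", "payload": {
  "fingers": [-1, -1, -1, -1, -1, -1, -1, -1, -1, -1],
  "xyz": [
    [1.4, -0.02, 0],
    [2.73, -0.02, 0],
    [2.73, -0.02, 1],
    [2.73, -0.02, 2],
    [2.73, -0.02, 3.5],
    [2.73, -0.02, 5],
    [2.73, -0.02, 6],
    [2.73, -0.02, 6.38],
    [2.73, -0.02, 6.38],
    [2.73, -0.02, 6.38]
  ],
  "spin": [0, 0, 0, 0, 0, 0, 0, 0, 0, 0]
}}

```text
t: 20.05
position: [453.3, -186.1, 8.7]
tcp_rot: [2.429, 1.99, 0.001]
wrist_force: [0.3, -0.1, -0.5]
width: 85.3
```

{"api": "servo_tool", "payload": {
  "fingers": [1, 1, 1, 1, 1, 1],
  "xyz": [
    [0, 0, 0],
    [0, 0, 0],
    [0, 0, 0],
    [0, 0, 0],
    [0, 0, 0],
    [0, 0, 0]
  ],
  "spin": [0, 0, 0, 0, 0, 0],
  "newtons": 35
}}

```text
t: 20.8
position: [452.8, -185.9, 8.0]
tcp_rot: [2.43, 1.991, 0.0]
wrist_force: [-2.7, 1.2, 6.0]
width: 44.7
```

{"api": "servo_tool", "payload": {
  "fingers": [1, 1, 1, 1, 1, 1],
  "xyz": [
    [0, 0, -1],
    [0, 0, -2.5],
    [0, 0, -4],
    [0, 0, -5.3],
    [0, 0, -5.3],
    [0, 0, -5.3]
  ],
  "spin": [0, 0, 0, 0, 0, 0]
}}

```text
t: 21.55
position: [452.3, -185.6, 165.6]
tcp_rot: [-2.43, -1.991, 0.0]
wrist_force: [0.0, -0.5, -0.5]
width: 44.9
```

```bash
python3 -c "
from h import *
a=read_camera('wrist')
p=get_obs()['position']
P=pts(a);Q=P[(abs(P[:,2]-p[2]-22)<6)&(np.hypot(P[:,0]-p[0],P[:,1]-p[1])<28)]
print(p,len(Q),cv2.minEnclosingCircle(Q[:,:2].astype(np.float32)))
meas(a,'blue_tin',band=3)
go(580,-430,165,78.6)"
```

```text
[ 452.12734562 -185.53111072  165.07685552] 15725 ((452.635498046875, -182.89988708496094), 26.996936798095703)
blue_tin 0.89 [323. 329. 141. 158.] ztop 189.1 rect [ 451.4 -184.5] [45.4 44. ] 78.7 circ [ 451.7 -184.9] 23.2
yaw 78.7 q6 -0.24 shift [-7.15  5.78 -0.02] spin 0.01 t 21.6
```

{"api": "servo_tool", "payload": {
  "fingers": [1, 1, 1, 1, 1, 1, 1, 1, 1, 1],
  "xyz": [
    [-1, 1.2, 0],
    [-2.2, 2.7, 0],
    [-3.4, 4.2, 0],
    [-4.3, 5.3, 0],
    [-4.71, 5.84, 0],
    [-4.71, 5.84, 0],
    [-4.71, 5.84, 0],
    [-4.71, 5.84, 0.8],
    [-4.71, 5.84, 1.6],
    [-4.71, 5.84, 1.6]
  ],
  "spin": [0, 0, 0, 0, 0, 0, 0, 0, 0, 0]
}}

```text
t: 22.9
position: [595.4, -357.6, 116.6]
tcp_rot: [-2.427, -1.99, 0.001]
wrist_force: [-0.9, -0.5, -0.1]
width: 44.5
```

```bash
python3 -c "
from h import *
import time
for i in range(2):
  go(596.3,-358.3,55)
  a=read_camera('wrist')
save(a,'w7.png')"
```

```text
yaw 78.7 q6 -0.38 shift [-0.02  0.04  2.05] spin 0 t 22.9
yaw 78.7 q6 -0.38 shift [-0.01  0.01  2.11] spin 0 t 22.9
```

View pics/w7.png

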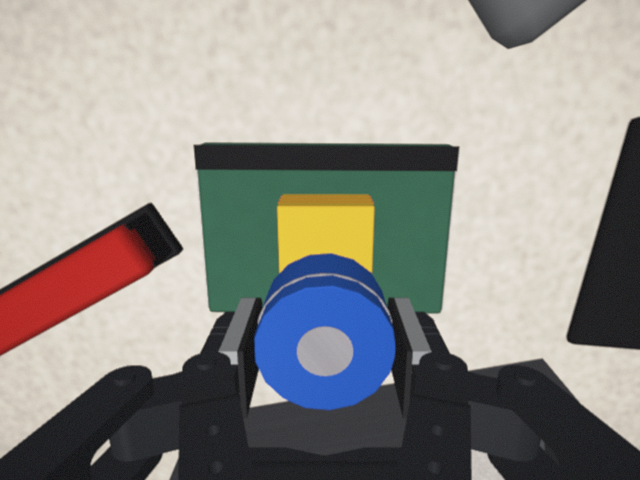

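{"api": "servo_tool", "payload": {
  "fingers": [1, 1, 1, 1, 1, 1, 1],
  "xyz": [
    [-0.01, 0.02, 0.7],
    [-0.01, 0.02, 1.4],
    [-0.01, 0.02, 1.8],
    [-0.01, 0.02, 2],
    [-0.01, 0.02, 2.05],
    [-0.01, 0.02, 2.05],
    [-0.01, 0.02, 2.05]
  ],
  "spin": [0, 0, 0, 0, 0, 0, 0]
}}

```text
t: 23.88
position: [597.3, -359.3, 57.4]
tcp_rot: [2.429, 1.991, 0.0]
wrist_force: [0.9, -0.3, -0.5]
width: 44.4
```

```bash
python3 -c "
from h import *
for i in range(3):
  go(596.3,-358.3,54.3);print(get_obs()['wrist_force'])
  a=read_camera('wrist')"
```

```text
yaw 78.7 q6 -0.38 shift [ 0.03 -0.04  0.1 ] spin 0 t 23.9
[ 0.8500756  -0.31048964 -0.50660601]
yaw 78.7 q6 -0.38 shift [ 0.03 -0.04  0.1 ] spin 0 t 23.9
[-0.23028744  0.90145686 -0.6932607 ]
yaw 78.7 q6 -0.38 shift [ 0.02 -0.04  0.1 ] spin 0 t 24.0
[ 0.31457324 -0.50325109 -0.71689893]
```

{"api": "servo_tool", "payload": {
  "fingers": [1, 1, 1, 1],
  "xyz": [
    [0.02, -0.03, 0.05],
    [0.02, -0.03, 0.08],
    [0.02, -0.03, 0.08],
    [0.02, -0.03, 0.08]
  ],
  "spin": [0, 0, 0, 0]
}}

```text
t: 24.52
position: [596.3, -358.3, 54.3]
tcp_rot: [-2.43, -1.991, 0.0]
wrist_force: [-0.0, -0.7, -0.3]
width: 44.7
```

{"api": "servo_tool", "payload": {
  "fingers": [1, 0.2, 0.2, 0.1, -0.2, -0.5, -1, -1, -1, -1],
  "xyz": [
    [0, 0, 0.02],
    [0, 0, 0.02],
    [0, 0, 0.02],
    [0, 0, 0.02],
    [0, 0, 0.02],
    [0, 0, 0],
    [0, 0, -1],
    [-0.5, 0, -2.5],
    [-1.5, 0, -4],
    [-2.8, 0, -4.8]
  ],
  "spin": [0, 0, 0, 0, 0, 0, 0, 0, 0, 0]
}}

```text
t: 25.78
position: [580.2, -441.4, 201.6]
tcp_rot: [2.427, 1.99, 0.001]
wrist_force: [0.1, 0.2, -0.6]
width: 85.3
```

{"api": "servo_tool", "payload": {
  "fingers": [-1, -1, -1, -1],
  "xyz": [
    [0, 0, 0],
    [0, 0, 0],
    [0, 0, 0],
    [0, 0, 0]
  ],
  "spin": [0, 0, 0, 0]
}}

```text
t: 26.28
position: [579.9, -439.9, 197.7]
tcp_rot: [-2.429, -1.991, 0.0]
wrist_force: [0.0, -0.2, -0.3]
width: 85.5
```

```bash
cat >> nb.py <<'E'
def tower(cam):
    a=nbcheck(cam);P=pts(a)
    Q=P[(abs(P[:,2]-77)<5)&(np.hypot(P[:,0]-596,P[:,1]+356)<45)]
    if len(Q): print("tin",len(Q),np.round(np.array(cv2.minAreaRect(Q[:,:2].astype(np.float32))[0]),1),cv2.minEnclosingCircle(Q[:,:2].astype(np.float32)))
    return a
E
python3 -c "
from nb import *
a=tower('wrist');save(a,'w8.png',(160,0,500,220),2)
b=tower('top');print(get_obs()['position'])
meas(a,'stapler');meas(b,'stapler')
print('mouse');meas(b,'mouse')"
```

```text
wrist nb 26190 [ 595.6 -357.3] [105.5 150.1] 78.3
wrist blk 1190 [ 595.5 -357.4] [49.2 50. ] 78.7
notebook 0.9 [326.  85. 220. 159.] ztop 18.1 rect [ 595.9 -357.2] [103.7 148.5] 78.2 circ [ 595.5 -356.5] 88.2
notes 0.68 [326.  88.  78.  77.] ztop 48.0 rect [ 595.6 -357.7] [48.4 48.7] 78.8 circ [ 595.7 -357.7] 33.1
tin 5070 [ 595.5 -357.8] ((595.4185791015625, -357.7996520996094), 22.929288864135742)
top nb 3114 [ 596.8 -357.6] [106.2 150.6] 78.2
top blk 210 [ 596.4 -357.3] [50.9 50.7] 78.6
notebook 0.77 [496. 256.  64.  82.] ztop 20.4 rect [ 595.8 -355.7] [102.2 146.3] 78.0 circ [ 595.3 -354.3] 85.0
notes 0.85 [500. 254.  32.  38.] ztop 49.3 rect [ 595.2 -355.7] [48.3 47.8] 78.6 circ [ 595.2 -355.7] 32.4
tin 502 [ 596.1 -357.7] ((596.0514526367188, -358.12921142578125), 23.351472854614258)
[ 579.82191199 -440.60979686  198.38628895]
stapler 0.81 [111. 128. 190. 123.] ztop 46.6 rect [ 442.1 -355.5] [115.7  28.8] 17.5 circ [ 442.4 -355.2] 58.2
stapler 0.64 [496. 335.  38.  60.] ztop 48.4 rect [ 448.4 -351.4] [101.4  28. ] 18.0 circ [ 447.9 -349.7] 51.4
mouse
mouse 0.69 [433. 179.  47.  56.] ztop 36.1 rect [ 738.2 -231.9] [91.7 51.3] 25.3 circ [ 736.6 -230.9] 47.6
```

View pics/w8.png

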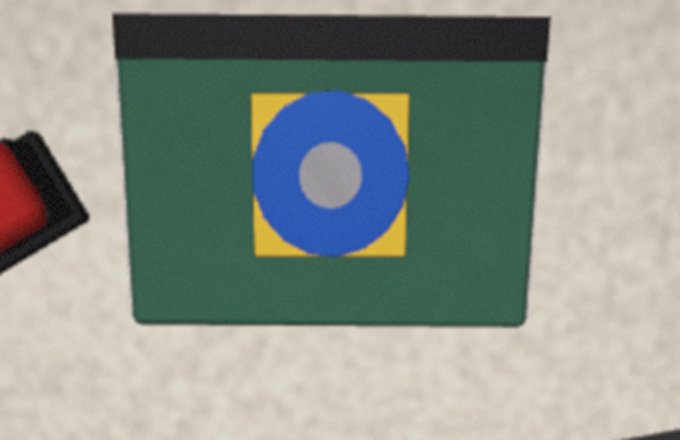

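```bash
python3 -c "
from h import *
go(361,-381,200,17.5)"
```

```text
yaw 78.7 q6 -0.49 shift [ 0.52 -7.54 -0.05] spin 7.64 t 26.7
```

{"api": "servo_tool", "payload": {
  "fingers": [-1, -1, -1, -1, -1, -1, -1, -1, -1, -1],
  "xyz": [
    [0.1, -1.5, 0],
    [0.2, -3, 0],
    [0.4, -4.5, 0],
    [0.5, -6, 0],
    [0.52, -7.54, 0],
    [0.52, -7.54, 0],
    [0.52, -7.54, 0],
    [0.52, -7.54, 0],
    [0.52, -7.54, 0],
    [0.52, -7.54, 0]
  ],
  "spin": [1, 2.2, 3.4, 4.6, 5.8, 7, 7.64, 7.64, 7.64, 7.64]
}}

```text
t: 27.98
position: [361.1, -380.9, 198.3]
tcp_rot: [-3.104, -0.481, 0.0]
wrist_force: [0.5, -0.2, 1.5]
width: 85.3
```

```bash
cat > st.py <<'E'
from nb import *
def stap(cam,c,yaw):
    a=read_camera(cam);P=pts(a)
    ux=np.array([np.cos(yaw),np.sin(yaw)]);uy=np.array([-ux[1],ux[0]])
    Q=P[(P[:,2]>41)&(P[:,2]<50)&(np.hypot(P[:,0]-c[0],P[:,1]-c[1])<75)]
    r=cv2.minAreaRect(Q[:,:2].astype(np.float32));print(cam,"arm",np.round(r[0],1),np.round(r[1],1),round(r[2],1))
    r0=np.array(c)
    for lo,hi in((5,12),(12,20),(20,27),(27,38),(41,50)):
        B=P[(P[:,2]>lo)&(P[:,2]<hi)][:,:2]-r0;B=B[np.hypot(*B.T)<75]
        if len(B)<5: continue
        x=B@ux;y=B@uy
        print(lo,hi,len(B),"x",np.round(np.percentile(x,[1,99]),1),"y",np.round(np.percentile(y,[1,99]),1))
    meas(a,"stapler")
    return a
E
python3 -c "
from st import *
a=stap('wrist',(442,-355),np.radians(17.5));save(a,'w9.png')
print(get_obs()['position'])
go(442,-355,30,17.5)"
```

```text
wrist arm [ 437.  -356.5] [110.1  29.9] 17.7
5 12 667 x [-61.7  55.1] y [-17.9  18.1]
41 50 7860 x [-58.1  48.4] y [-14.3  14.5]
stapler 0.58 [324.  88.  55. 171.] ztop 46.8 rect [ 437.  -356.5] [110.1  29.9] 17.7 circ [ 437.4 -355.7] 56.2
[ 361.10414087 -380.92512202  198.32290443]
yaw 17.6 q6 0.4 shift [ 2.83 -0.01  5.61] spin 0.01 t 28.1
```

View pics/w9.png

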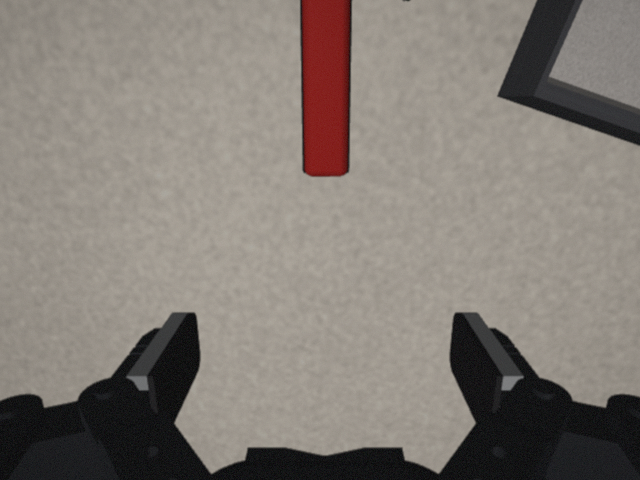

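{"api": "servo_tool", "payload": {
  "fingers": [-1, -1, -1, -1, -1, -1, -1, -1, -1, -1],
  "xyz": [
    [1.4, 0, 0],
    [2.84, 0, 0],
    [2.84, 0, 1],
    [2.84, 0, 2],
    [2.84, 0, 3.5],
    [2.84, 0, 4.8],
    [2.84, 0, 5.6],
    [2.84, 0, 5.94],
    [2.84, 0, 5.94],
    [2.84, 0, 5.94]
  ],
  "spin": [0, 0, 0, 0, 0, 0, 0, 0, 0, 0]
}}

```text
t: 29.32
position: [442.8, -355.7, 21.4]
tcp_rot: [3.104, 0.479, 0.002]
wrist_force: [1.1, -0.7, 1.0]
width: 85.5
```

{"api": "servo_tool", "payload": {
  "fingers": [1, 1, 1, 1, 1, 1, 1],
  "xyz": [
    [0, 0, 0],
    [0, 0, 0],
    [0, 0, 0],
    [0, 0, 0],
    [0, 0, 0],
    [0, 0, 0],
    [0, 0, 0]
  ],
  "spin": [0, 0, 0, 0, 0, 0, 0],
  "newtons": 50
}}

```text
t: 30.2
position: [442.4, -355.4, 20.5]
tcp_rot: [3.105, 0.479, 0.0]
wrist_force: [-0.3, 0.7, 5.6]
width: 29.1
```

{"api": "servo_tool", "payload": {
  "fingers": [1, 1, 1, 1, 1, 1],
  "xyz": [
    [0, 0, -0.7],
    [0, 0, -2],
    [0, 0, -3.5],
    [0, 0, -4.3],
    [0, 0, -4.3],
    [0, 0, -4.3]
  ],
  "spin": [0, 0, 0, 0, 0, 0]
}}

```text
t: 30.95
position: [441.9, -354.9, 148.2]
tcp_rot: [-3.104, -0.479, 0.001]
wrist_force: [0.2, -0.5, -3.2]
width: 29.1
```

```bash
python3 -c "
from h import *
a=read_camera('wrist');p=get_obs()['position']
meas(a,'stapler')
y=np.radians(-11.75)
n=np.array([596.2,-357.2]);t=n+110.5*np.array([-np.sin(y),np.cos(y)]);o=n-137*np.array([np.cos(y),np.sin(y)])
print(p,'stapler target',t,'orange',o)
go(t[0],t[1],150,-11.75)"
```

```text
stapler 0.92 [322. 299. 106. 308.] ztop 174.0 rect [ 450.  -351.3] [96.9 29.9] 17.5 circ [ 449.5 -350.1] 49.8
[ 441.82568625 -354.83888133  147.75017872] stapler target [ 618.7024135  -249.01547529] orange [ 462.07077027 -329.30108009]
yaw 17.5 q6 0.54 shift [ 6.69 -1.59 -0.08] spin 3.66 t 31.1
```

{"api": "servo_tool", "payload": {
  "fingers": [1, 1, 1, 1, 1, 1, 1, 1, 1, 1],
  "xyz": [
    [1.2, -0.3, 0],
    [2.6, -0.6, 0],
    [4, -1, 0],
    [5.4, -1.3, 0],
    [6.3, -1.5, 0],
    [6.69, -1.59, 0],
    [6.69, -1.59, 0],
    [6.69, -1.59, 1],
    [6.69, -1.59, 2],
    [6.69, -1.59, 2.5]
  ],
  "spin": [0.6, 1.4, 2.2, 3, 3.66, 3.66, 3.66, 3.66, 3.66, 3.66]
}}

```text
t: 32.3
position: [617.9, -249.8, 72.4]
tcp_rot: [-3.125, 0.321, 0.003]
wrist_force: [0.1, 0.4, -3.3]
width: 29.4
```

{"api": "servo_tool", "payload": {
  "fingers": [1, 1, 1],
  "xyz": [
    [0, 0, 0],
    [0, 0, 0],
    [0, 0, 0]
  ],
  "spin": [0, 0, 0]
}}

```text
t: 32.67
position: [619.7, -249.6, 75.5]
tcp_rot: [3.125, -0.321, 0.003]
wrist_force: [-1.3, -0.1, -2.1]
width: 29.1
```

```bash
python3 -c "
from h import *
for i in range(3):
  a=read_camera('wrist');go(618.7,-249,21.5,-11.75)
save(a,'w10.png')
meas(a,'stapler')
"
```

```text
yaw -11.7 q6 1.35 shift [-0.04 -0.01  1.79] spin 0.0 t 32.7
yaw -11.7 q6 1.35 shift [-0.03 -0.01  1.78] spin 0.0 t 32.8
yaw -11.7 q6 1.35 shift [-0.03 -0.01  1.78] spin 0.0 t 32.8
stapler 0.89 [324. 299. 109. 306.] ztop 100.9 rect [ 628.1 -250.6] [29.3 96.7] 78.3 circ [ 627.8 -252.6] 49.5
```

View pics/w10.png

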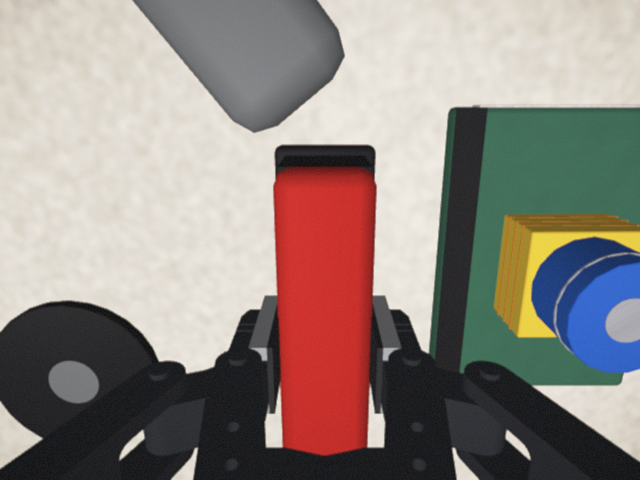

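```bash
python3 -c "
from h import *
a=read_camera('wrist');r=regions_of('mouse',a);print([(k['p'],k['bbox']) for k in r])
P=pts(a,r[0]['pixels']);P=P[P[:,2]<45]
y=np.radians(-11.75);u=np.array([np.cos(y),np.sin(y)]);v=np.array([-u[1],u[0]])
B=P[:,:2]-[618.7,-249];X=B@u;Y=B@v
for lo in range(-30,50,8):
  m=(Y>=lo)&(Y<lo+8)
  if m.sum()>5: print(lo,np.percentile(X[m],1))
"
```

```text
[]Traceback (most recent call last):
  File "<string>", line 4, in <module>
    P=pts(a,r[0]['pixels']);P=P[P[:,2]<45]
            ~^^^
IndexError: list index out of range
```

```bash
python3 -c "
from h import *
a=read_camera('wrist')
P=pts(a);P=P[(P[:,2]<45)&(P[:,2]>5)]
y=np.radians(-11.75);u=np.array([np.cos(y),np.sin(y)]);v=np.array([-u[1],u[0]])
B=P[:,:2]-[618.7,-249];X=B@u;Y=B@v
for lo in range(-40,50,8):
  m=(Y>=lo)&(Y<lo+8)&(X>40)
  if m.sum()>5: print(lo,np.percentile(X[m],1),m.sum())
"
```

```text
-8 84.02809087155664 877
0 78.32184435859787 1781
8 72.1044024108725 2187
16 66.50625751071776 2478
24 63.95544742706911 2611
32 65.21982062497402 2445
40 69.58466185079483 2073
48 78.72266552194705 1559
```

{"api": "servo_tool", "payload": {
  "fingers": [1, 1, 1, 1, 1, 1, 1, 1],
  "xyz": [
    [-0.06, -0.01, 0.4],
    [-0.06, -0.01, 0.9],
    [-0.06, -0.01, 1.3],
    [-0.06, -0.01, 1.55],
    [-0.06, -0.01, 1.7],
    [-0.06, -0.01, 1.76],
    [-0.06, -0.01, 1.76],
    [-0.06, -0.01, 1.76]
  ],
  "spin": [0, 0, 0, 0, 0, 0, 0, 0]
}}

```text
t: 34.02
position: [617.8, -248.7, 21.8]
tcp_rot: [3.125, -0.321, 0.001]
wrist_force: [0.4, -0.7, -1.9]
width: 28.8
```

```bash
python3 -c "
from h import *
for i in range(3):
  a=read_camera('wrist');go(618,-248.8,20.5,-11.75);print(get_obs()['wrist_force'])
"
```

```text
yaw -11.7 q6 1.35 shift [0.01 0.   0.04] spin 0.0 t 34.1
[-0.28902062  0.02013876 -1.89537169]
yaw -11.7 q6 1.35 shift [0.01 0.   0.04] spin 0.0 t 34.1
[ 0.41252859 -1.17703397 -1.40054359]
yaw -11.7 q6 1.35 shift [0.01 0.   0.04] spin 0.0 t 34.2
[-0.27133677  0.0974506  -2.6703576 ]
```

{"api": "servo_tool", "payload": {
  "fingers": [1, 1, 1, 0.2, -0.1, -0.1, -0.1, -0.1, -0.1, -0.1],
  "xyz": [
    [0, 0, 0.03],
    [0, 0, 0.04],
    [0, 0, 0.04],
    [0, 0, 0.04],
    [0, 0, 0.04],
    [0, 0, 0.04],
    [0, 0, -0.8],
    [0, 0, -2.3],
    [-1, 0, -4],
    [-2.8, 0, -5.8]
  ],
  "spin": [0, 0, 0, 0, 0, 0, 0, 0, 0, 0]
}}

```text
t: 35.42
position: [544.5, -233.4, 187.2]
tcp_rot: [3.125, -0.321, 0.001]
wrist_force: [-0.8, -0.1, 1.1]
width: 47.0
```

{"api": "servo_tool", "payload": {
  "fingers": [-1, -1, -1, -1],
  "xyz": [
    [-0.7, 0, -1],
    [-0.7, 0, -1],
    [-0.7, 0, -1],
    [-0.7, 0, -1]
  ],
  "spin": [0, 0, 0, 0]
}}

```text
t: 35.92
position: [524.5, -229.2, 214.1]
tcp_rot: [-3.124, 0.321, 0.003]
wrist_force: [0.1, -0.4, 0.5]
width: 85.9
```

```bash
python3 -c "
from st import *
a=stap('wrist',(618,-249),np.radians(-11.75));save(a,'w11.png')
tower('wrist')
b=stap('top',(618,-249),np.radians(-11.75));meas(b,'mouse')
print(get_obs()['position'])
meas(b,'orange_tin')
go(437,258,200,78.6)"
```

```text
wrist arm [ 608.4 -246.1] [ 29.9 102.4] 78.3
5 12 829 x [-62.9  46.7] y [-58.4  18.9]
12 20 2277 x [-42.3  43.1] y [-74.  -58.1]
41 50 6752 x [-59.4  40. ] y [-13.5  15.3]
stapler 0.92 [325.  79.  56. 154.] ztop 46.9 rect [ 608.8 -246.2] [ 29.9 101.6] 78.3 circ [ 609.4 -246.7] 52.0
wrist nb 16219 [ 582.1 -354.5] [105.5 121.3] 78.3
wrist blk 1428 [ 595.7 -357.1] [50.  50.1] 78.8
notebook 0.84 [478.  87. 158. 173.] ztop 18.0 rect [ 582.6 -353.7] [103.7 120. ] 78.3 circ [ 583.7 -353.8] 77.8
notes 0.93 [482.  67.  82.  76.] ztop 47.7 rect [ 596.2 -356. ] [48.6 48.2] 79.9 circ [ 595.5 -356.1] 33.5
tin 4858 [ 595.8 -357.6] ((595.6196899414062, -357.6113586425781), 23.222562789916992)
top arm [ 635.6 -243.9] [15.3 81.4] 77.8
5 12 119 x [-63.4  65.5] y [12.1 69.8]
12 20 34 x [-40.3  65.9] y [12.8 34.8]
20 27 27 x [34.  73.1] y [14.2 33. ]
27 38 29 x [-11.1  71.8] y [14.9 31.6]
41 50 259 x [-21.   55.8] y [ 2.1 15.9]
stapler 0.96 [439. 227.  19.  36.] ztop 49.0 rect [ 638.9 -242.6] [12.6 69.1] 81.0 circ [ 639.  -242.6] 34.6
mouse 0.72 [433. 179.  45.  56.] ztop 35.9 rect [ 737.7 -230.5] [90.4 51.2] 28.0 circ [ 737.3 -230.8] 47.8
[ 524.43010925 -229.26606538  215.3918948 ]
orange_tin 0.98 [125. 320.  29.  26.] ztop 33.0 rect [454.9 338.5] [42.3 43.3] 60.4 circ [454.2 339.2] 22.7
yaw -11.7 q6 1.32 shift [ -6.16 -15.31   0.52] spin 11.21 t 36.4
```

View pics/w11.png

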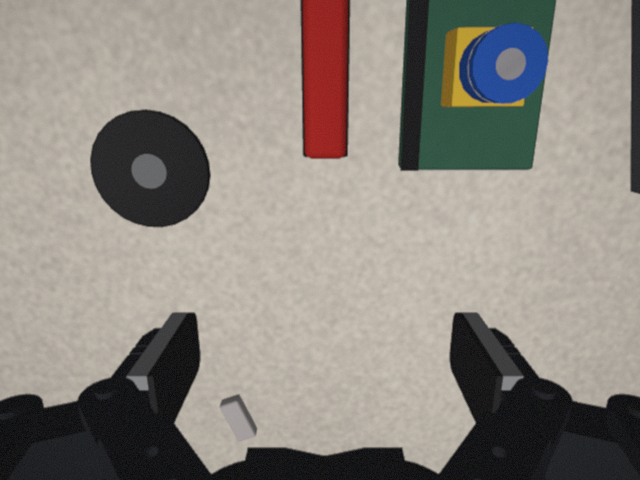

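```bash
python3 -c "
from h import *
go(373.5,355.5,200)"
```

```text
yaw -11.7 q6 1.32 shift [ -8.89 -18.06   0.52] spin 0 t 36.4
```

{"api": "servo_tool", "payload": {
  "fingers": [-1, -1, -1, -1, -1, -1, -1, -1, -1, -1],
  "xyz": [
    [-0.9, -1.8, 0.5],
    [-1.8, -3.6, 0.5],
    [-2.7, -5.4, 0.5],
    [-3.6, -7.2, 0.5],
    [-4.5, -9, 0.5],
    [-5.4, -10.8, 0.5],
    [-6.2, -12.6, 0.5],
    [-7.1, -14.4, 0.5],
    [-8, -16.2, 0.5],
    [-8.89, -18.06, 0.5]
  ],
  "spin": [0, 0, 0, 0, 0, 0, 0, 0, 0, 0]
}}

```text
t: 37.62
position: [372.6, 357.4, 200.9]
tcp_rot: [-3.125, 0.321, -0.001]
wrist_force: [2.3, -0.6, -0.2]
width: 85.5
```

{"api": "servo_tool", "payload": {
  "fingers": [-1, -1, -1, -1],
  "xyz": [
    [0, 0, 0],
    [0, 0, 0],
    [0, 0, 0],
    [0, 0, 0]
  ],
  "spin": [0, 0, 0, 0]
}}

```text
t: 38.12
position: [374.0, 354.6, 200.8]
tcp_rot: [-3.125, 0.324, -0.001]
wrist_force: [0.4, 0.1, 0.3]
width: 85.3
```

```bash
python3 -c "
from st import *
a=read_camera('wrist')
P=pts(a);Q=P[(abs(P[:,2]-30)<4)&(np.hypot(P[:,0]-454,P[:,1]-339)<40)]
print(len(Q),cv2.minEnclosingCircle(Q[:,:2].astype(np.float32)));meas(a,'orange_tin')
b=stap('top',(618,-249),np.radians(-11.75));meas(b,'mouse');meas(b,'cactus');meas(b,'coaster');meas(b,'mug')
go(454.5,338.5,8)"
```

```text
3595 ((454.6646423339844, 341.1224060058594), 22.963333129882812)
orange_tin 0.58 [323.  89.  65.  68.] ztop 32.1 rect [454.2 341.2] [42.3 42.8] 51.2 circ [454.3 341.1] 21.9
top arm [ 616.5 -247.7] [ 30.2 118.1] 78.5
5 12 302 x [-63.6  57.6] y [-59.1  58.1]
12 20 368 x [-59.2  66. ] y [-73.8  30. ]
20 27 50 x [-59.4  72.7] y [-73.   32.4]
27 38 45 x [-60.2  70.8] y [-9.2 31.3]
41 50 935 x [-58.9  54.9] y [-13.6  15.6]
stapler 0.6 [438. 241.  33.  64.] ztop 48.6 rect [ 615.3 -246.3] [ 27.6 115.2] 78.6 circ [ 615.  -248.8] 57.9
mouse 0.91 [433. 181.  46.  55.] ztop 35.8 rect [ 737.  -230.8] [90.4 51.3] 28.1 circ [ 736.7 -231.2] 47.4
cactus 0.66 [197. 249.  34.  33.] ztop 88.9 rect [580.3 209.1] [32.6 33.2] 42.4 circ [581.3 208.9] 17.6
coaster 0.88 [199. 252.  54.  56.] ztop 9.7 rect [577.8 206.7] [90.2 95.2] 45.2 circ [580.2 208.6] 48.4
mug 0.57 [278. 167.  58.  53.] ztop 86.1 rect [742.   51.9] [72.8 71.8] 36.8 circ [743.   51.3] 37.6
yaw -11.7 q6 2.49 shift [2.76 0.   6.42] spin 0 t 38.5
```

```bash
python3 -c "
from h import *
b=read_camera('top');save(b,'top1.png')
A=cv2.imread('pics/top0.png');B=cv2.imread('pics/top1.png')
c=(395,140,475,270)
a=A[c[1]:c[3],c[0]:c[2]];d=B[c[1]:c[3],c[0]:c[2]]
D=cv2.absdiff(a,d)
cv2.imwrite('pics/cmp.png',cv2.resize(np.hstack([a,d,np.minimum(D*3,255)]),None,fx=3,fy=3,interpolation=cv2.INTER_NEAREST))
t=cv2.cvtColor(A,6)[148:210,405:460];r=cv2.matchTemplate(cv2.cvtColor(B,6)[138:220,395:470],t,5);print(cv2.minMaxLoc(r))
P=pts(b);Q=P[(abs(P[:,2]-25)<15)&(np.hypot(P[:,0]-740,P[:,1]+231)<60)&(P[:,0]>685)]
print(cv2.minAreaRect(Q[:,:2].astype(np.float32)))"
```

```text
(0.023622317239642143, 0.9856424927711487, (0, 20), (10, 10))
((739.4359130859375, -232.53250122070312), (100.09539031982422, 61.09890365600586), 26.446413040161133)
```

View pics/cmp.png

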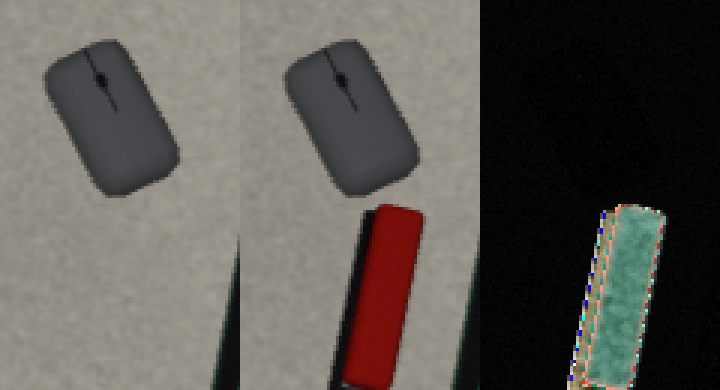

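{"api": "servo_tool", "payload": {
  "fingers": [-1, -1, -1, -1, -1, -1, -1, -1, -1, -1],
  "xyz": [
    [1.4, -0.03, 0],
    [2.75, -0.05, 0],
    [2.75, -0.05, 1],
    [2.75, -0.05, 2],
    [2.75, -0.05, 3.5],
    [2.75, -0.05, 5],
    [2.75, -0.05, 6],
    [2.75, -0.05, 6.42],
    [2.75, -0.05, 6.42],
    [2.75, -0.05, 6.42]
  ],
  "spin": [0, 0, 0, 0, 0, 0, 0, 0, 0, 0]
}}

```text
t: 39.83
position: [455.2, 340.6, 9.4]
tcp_rot: [-3.124, 0.321, -0.002]
wrist_force: [-0.8, 0.2, 0.3]
width: 85.5
```

{"api": "servo_tool", "payload": {
  "fingers": [1, 1, 1, 1, 1, 1],
  "xyz": [
    [0, 0, 0],
    [0, 0, 0],
    [0, 0, 0],
    [0, 0, 0],
    [0, 0, 0],
    [0, 0, 0]
  ],
  "spin": [0, 0, 0, 0, 0, 0],
  "newtons": 35
}}

```text
t: 40.58
position: [454.9, 340.3, 8.7]
tcp_rot: [-3.125, 0.321, -0.001]
wrist_force: [-0.8, -0.8, 5.4]
width: 44.8
```

{"api": "servo_tool", "payload": {
  "fingers": [1, 1, 1, 1, 1, 1],
  "xyz": [
    [0, 0, -1],
    [0, 0, -2.5],
    [0, 0, -4],
    [0, 0, -4.8],
    [0, 0, -4.8],
    [0, 0, -4.8]
  ],
  "spin": [0, 0, 0, 0, 0, 0]
}}

```text
t: 41.32
position: [454.2, 339.9, 150.6]
tcp_rot: [3.124, -0.321, -0.002]
wrist_force: [-0.9, 0.6, -1.6]
width: 45.0
```

```bash
python3 -c "
from h import *
a=read_camera('wrist');print(get_obs()['position']);meas(a,'orange_tin',band=3)
go(462,-329.3,150)"
```

```text
[454.15914012 339.83389822 150.36949354]
orange_tin 0.85 [326. 328. 143. 158.] ztop 173.4 rect [454.2 340.6] [45.4 45.3] 30.7 circ [453.9 340.7] 23.4
yaw -11.7 q6 2.37 shift [ 4.8  21.78  0.04] spin 0 t 41.4
```

{"api": "servo_tool", "payload": {
  "fingers": [1, 1, 1, 1, 1, 1, 1, 1, 1, 1],
  "xyz": [
    [0.3, 1.4, 0],
    [0.7, 3, 0],
    [1.1, 4.8, 0],
    [1.4, 6.6, 0],
    [1.8, 8.4, 0],
    [2.2, 10.2, 0],
    [2.6, 12, 0],
    [3, 13.8, 0],
    [3.4, 15.6, 0],
    [3.8, 17.4, 0]
  ],
  "spin": [0, 0, 0, 0, 0, 0, 0, 0, 0, 0]
}}

```text
t: 42.68
position: [459.4, -195.9, 151.1]
tcp_rot: [-3.125, 0.322, 0.001]
wrist_force: [1.2, 0.6, 0.1]
width: 45.1
```

{"api": "servo_tool", "payload": {
  "fingers": [1, 1, 1, 1, 1, 1, 1, 1, 1, 1],
  "xyz": [
    [0.3, 1.4, 0],
    [0.6, 2.8, 0],
    [0.8, 3.8, 0],
    [1, 4.38, 0],
    [1, 4.38, 0.5],
    [1, 4.38, 1.5],
    [1, 4.38, 2.5],
    [1, 4.38, 3.2],
    [1, 4.38, 3.5],
    [1, 4.38, 3.5]
  ],
  "spin": [0, 0, 0, 0, 0, 0, 0, 0, 0, 0]
}}

```text
t: 43.92
position: [462.7, -328.6, 46.8]
tcp_rot: [-3.125, 0.321, 0.001]
wrist_force: [-0.3, 0.2, 0.0]
width: 44.7
```

```bash
python3 -c "
from h import *
for i in range(4):
  a=read_camera('wrist');go(462.1,-329.3,8.7,-11.7)"
```

```text
yaw -11.7 q6 1.11 shift [-0.03  0.02  1.3 ] spin -0.0 t 44.0
yaw -11.7 q6 1.11 shift [-0.03  0.01  1.31] spin -0.0 t 44.0
yaw -11.7 q6 1.11 shift [-0.03  0.01  1.31] spin -0.01 t 44.1
yaw -11.7 q6 1.11 shift [-0.03  0.01  1.31] spin -0.01 t 44.1
```

{"api": "servo_tool", "payload": {
  "fingers": [1, 1, 1, 1, 1, 1, 1],
  "xyz": [
    [-0.03, 0.01, 0.4],
    [-0.03, 0.01, 0.8],
    [-0.03, 0.01, 1.1],
    [-0.03, 0.01, 1.25],
    [-0.03, 0.01, 1.29],
    [-0.03, 0.01, 1.29],
    [-0.03, 0.01, 1.29]
  ],
  "spin": [0, 0, 0, 0, 0, 0, 0]
}}

```text
t: 45.0
position: [461.9, -329.1, 8.8]
tcp_rot: [3.125, -0.321, 0.001]
wrist_force: [-2.0, 1.3, 5.5]
width: 45.0
```

```bash
python3 -c "
from h import *
for i in range(2):
  a=read_camera('wrist');go(462.1,-329.3,8.7,-11.7);print(get_obs()['wrist_force'])"
```

```text
yaw -11.7 q6 1.11 shift [0.01 0.   0.  ] spin -0.01 t 45.0
[-1.99458546  1.59822508  6.57190108]
yaw -11.7 q6 1.11 shift [0.01 0.   0.  ] spin -0.01 t 45.1
[-2.87642347  1.99373838  5.71638186]
```

Contact with the desk; release, rise and back away for the final check.

{"api": "servo_tool", "payload": {
  "fingers": [0.2, 0, -0.3, -1, -1, -1, -1, -1, -1, -1],
  "xyz": [
    [0, 0, 0],
    [0, 0, 0],
    [0, 0, 0],
    [0, 0, 0],
    [0, 0, -0.7],
    [0, 0, -2],
    [0, 0, -4],
    [-1, 0, -6],
    [-2.2, 0, -8],
    [-2.8, 0, -8.5]
  ],
  "spin": [0, 0, 0, 0, 0, 0, 0, 0, 0, 0]
}}

```text
t: 46.35
position: [378.5, -311.7, 268.3]
tcp_rot: [3.122, -0.321, 0.006]
wrist_force: [0.2, -0.5, 0.2]
width: 85.6
```

{"api": "servo_tool", "payload": {
  "fingers": [-1, -1, -1, -1, -1],
  "xyz": [
    [0, 0, 0],
    [0, 0, 0],
    [0, 0, 0],
    [0, 0, 0],
    [0, 0, 0]
  ],
  "spin": [0, 0, 0, 0, 0]
}}

```text
t: 46.98
position: [379.6, -311.9, 262.7]
tcp_rot: [-3.125, 0.321, 0.001]
wrist_force: [1.0, 0.0, 0.2]
width: 85.3
```

```bash
python3 -c "
from st import *
def rel(p,n,y):
    u=np.array([np.cos(y),np.sin(y)]);d=np.array(p)-n;return d@u,d@[-u[1],u[0]]
for cam in('wrist','top'):
    a=tower(cam);save(a,'end_'+cam+'.png')
    P=pts(a);Q=P[(abs(P[:,2]-31)<4)&(np.hypot(P[:,0]-462,P[:,1]+329)<40)]
    c,r=cv2.minEnclosingCircle(Q[:,:2].astype(np.float32));n=(596,-357.2)
    print(cam,'orange',c,r,'rel nb',rel(c,n,np.radians(-11.7)))
stap('top',(618,-249),np.radians(-11.75));meas(a,'mouse');meas(a,'cactus');meas(a,'coaster');meas(a,'mug')"
```

```text
wrist nb 1125 [ 525.1 -343. ] [104.7   6.4] 78.5
blk 0
notebook 0.84 [330.   7. 133.  14.] ztop 17.9 rect [ 525.2 -342.9] [102.8   6.1] 78.3 circ [ 526.6 -343.2] 51.4
notes none
wrist orange (461.6644592285156, -328.34326171875) 22.888010025024414 rel nb (np.float64(-137.39620570951314), np.float64(1.015635381838491))
top nb 3095 [ 596.7 -357.4] [105.6 150.7] 78.2
top blk 208 [ 596.5 -357.7] [51.2 51.1] 78.9
notebook 0.79 [499. 256.  63.  88.] ztop 20.5 rect [ 596.3 -355.9] [102.3 146.8] 77.9 circ [ 595.5 -356.2] 85.3
notes 0.94 [499. 252.  32.  35.] ztop 49.5 rect [ 596.1 -355.8] [48.1 49. ] 80.4 circ [ 595.3 -353.5] 31.1
tin 500 [ 596.5 -357.7] ((595.1757202148438, -358.7181701660156), 24.362895965576172)
top orange (462.75067138671875, -328.5053405761719) 23.010669708251953 rel nb (np.float64(-136.2996944538949), np.float64(1.0771940932768496))
top arm [ 616.3 -247.5] [ 30.3 117.7] 78.4
5 12 299 x [-63.8  59.2] y [-59.1  59.7]
12 20 376 x [-60.7  66.1] y [-73.6  30.3]
20 27 41 x [-59.3  71.8] y [-74.   34.2]
27 38 47 x [-60.5  71. ] y [-10.5  30.8]
41 50 940 x [-59.2  54.9] y [-13.5  15.6]
stapler 0.62 [438. 245.  33.  67.] ztop 48.6 rect [ 615.3 -246.9] [ 29.2 113.6] 78.8 circ [ 615.5 -246.8] 57.4
mouse 0.81 [433. 180.  46.  53.] ztop 36.0 rect [ 737.2 -230.8] [91.6 52.5] 25.9 circ [ 737.5 -231.4] 46.9
cactus 0.81 [199. 249.  35.  36.] ztop 89.3 rect [579.2 208.6] [32.8 31.5] 12.1 circ [579.9 209.1] 17.8
coaster 0.71 [200. 251.  53.  57.] ztop 9.9 rect [579.9 208.6] [95.4 92.3] 47.0 circ [581.  209.2] 49.1
mug 0.73 [278. 166.  61.  54.] ztop 86.2 rect [741.5  50.9] [72.2 72.2] 50.4 circ [741.6  51.2] 37.9
```

View pics/end_top.png

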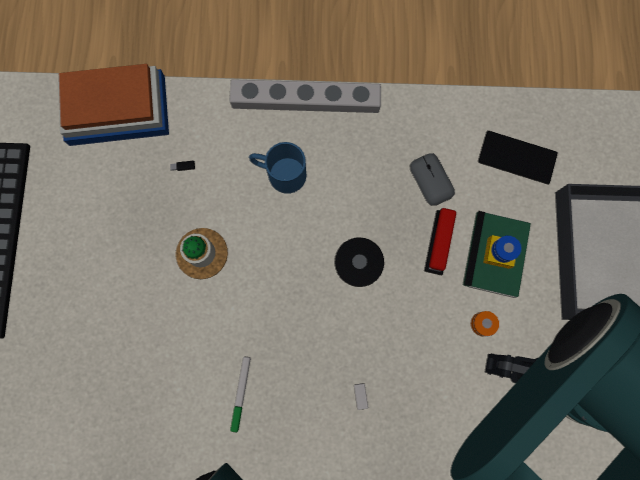

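```bash
python3 -c "
from plant import *
print(finish_job())"
```

```text
the job is handed in; nothing more can be done
None
```

I placed all five things in the order you asked and handed the job in at about 47 s of the 136 s allowed. No verdict came back. At hand-in the arm was clear of everything, and no force I read was above about 10 N.

| Thing | Last check |
|---|---|
| Cactus | Upright; within about 1 mm of the middle of the coaster |
| Note block | Within about 0.3 mm of the middle of the notebook's cover; turned about 0.5° from its edges |
| Blue tin | Within about 0.5 mm of the middle of the block |
| Stapler | Upright, parallel within about 0.3°; gap about 40–41 mm; about 2–3 mm nearer the robot than exactly halfway along the spine |
| Orange tin | Gap 39–40 mm; about 1 mm to the left of the middle of the near edge |
| Mouse | Not moved: top views before and after the stapler was placed match; about 5 mm clear of the stapler's corner |
| Mug | Position unchanged between the first and last top views, within about 1 mm |

- **Stapler position:** the two cameras disagreed slightly along its length, about 1.6 mm off halfway by the wrist camera and 2–3 mm by the top one. About 1 mm of that I set on purpose to stay clear of the mouse. I left it, because moving it forward would have closed that gap.
- **Mouse angle:** the network's outline of the mouse turned by about 3° after the stapler was placed. Comparing the pictures pixel by pixel showed no movement.

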